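# Re-seat the cap of a plant-feed tub

### The arm

A 7-joint arm with a two-finger parallel gripper is mounted at the origin on the work surface. World frame = base frame: x ahead of the robot, y to its left, z up, the work surface at z = 0. Lengths are in mm, angles in degrees, forces in N, time in s.
With the tool pointing down it reaches from about 400 to 925 mm from the base axis. Payload 5.6 kg.
Tool frame: the origin (TCP) lies on the centre line of the jaws, within the pads' length; the fingertips stand 8 mm ahead of it and the grasp point (between the pads) lies 11 mm behind it; z points along the fingers, y is the direction in which the jaws open and shut (so a half turn about z gives the same grasp; the last joint's range is limited). The gripper opens to 85 mm and grips with 20 to 120 N. Pads are 22 mm wide; open, the fingers measure 114 mm over their backs; the gripper's body (76 mm by 85 mm) begins 54 mm behind the grasp point. The pads swing forward as they close: fully open they stand 13 mm farther back than shut.
Start: joints at [63.14, 26.786, -0.665, 91.828, 0.344, 61.387, -3.226], TCP at [268.444, -591.985, 239.29] pointing down, gripper open.
Joint ranges: [-144.91, 144.91], [-17.63, 115.5], [-89.93, 88.59], [15.96, 139.68], [-74.01, 254.01], [8.47, 105.57], [-167.45, 167.45]. Speed limits (degrees/s): [147.25, 147.25, 180, 180, 180, 180, 180].

### API

Orientations are given as [roll, pitch, yaw] about the fixed x, y, z axes, in that order (R = Rz(yaw) Ry(pitch) Rx(roll)).
In Python, from plant import r, kin, state, viewer gives the robot as it stands. Calls block until the motion is done:
- r.goto(position, orientation): joint-space move of the TCP to a pose.
- r.movel(position, frame=None, velocity=150, max_force=None): straight line of the TCP; frame=None keeps the orientation; velocity is the mean speed in mm/s. With max_force (N) it stops when the force on the tool has changed by that much, and returns True; else False.
- r.movej(angles): joint-space move.
- r.command_gripper(opening, squeeze=None): finger opening in mm; squeeze is the grip in N (None keeps the last); returns when the fingers have stopped.
- r.hold(seconds).
- kin.ik(position, orientation): joint angles nearest the present ones, or None.
- state(): the state.
- viewer.camera(name): name is "scene" or "top" or "wrist"; returns a dict with "img" (384x512x3 uint8, blue, green, red), "vertical_fov" (degrees; the focal length in pixels is half the picture's height over the tangent of half this angle, whatever the lens; pixels are square), "cx", "cy" (the principal point, pixels), "k1" (the pictures are not rectified: a ray, as slopes to the right and down, at radius r is drawn at 1 + k1 r^2 times it, then the intrinsics apply), "world_from_camera" (4x4, takes a point from camera to world coordinates). Camera axes: x right, y up, looking along -z (the intrinsics and any distortion apply to the point x, -y, -z); pixel columns grow to the right and rows downward; lengths in mm; the calibration is good to about 2 mm. A picture is of the moment at which its call begins. There is no depth.
A pose or a line that the arm cannot do raises r.IKError and nothing moves.
- r.close_job(): hands the job in, once; it reports no verdict.
The state is a dict: "time": time; "joint_positions": joint angles; "dq": joint speeds; "tau": joint torques, N m; "tool_pos": TCP position; "eef_rot": TCP orientation; "force": force on the tool from outside, world axes, zero at the start; "ft_torque": the same for the moment, N m; "width": finger opening in mm.
Only numpy, scipy, OpenCV 4.12 (cv2) and the standard library are available. Lean on these libraries where they do the work, as an engineer would, in place of code of your own. Each camera call takes 0.05 s, during which the arm holds its last target.

### The job

On the bonsai bench stand two grey tubs of plant feed; the cap of one of them was set on wrongly and rides high on top of its thread. Turn that cap backwards (counter-clockwise seen from above) until it drops into the thread, then screw it down clockwise until it is fully home, its grip bar in line with the tub's long side, and let go. Leave the other, properly closed tub and the small brown bottle where they stand.

Things in the scene. Friction and masses are not known exactly. Their poses are not given: they have to be found in the camera images.
- cap: White screw cap riding high on its tub, loose, 50 g. Skirt 62 mm across, 28 high; on top an upright grip bar 60 long (cap x), 14 thick (cap y), spanning 28 to 56 mm above the origin, free on both sides. Origin: centre of the skirt's lower edge, on the screw axis, z up. As found: level, origin 107 mm above the tub's underside, yaw +7 to +32 deg (ccw +) from the tub's. Turns easily; 2 mm side play.
- tub: Grey tub under it, fixed: 140 mm (x) by 100 (y), 90 high, neck mid-top. Origin: centre of underside, on the screw axis. Cap yaw minus tub yaw: at +64 deg (51 to 78) the cap drops 10 mm, to 97, if let or lowered; then turned clockwise it stays level to 46 deg and sinks 4 mm more, to 93, at 0: home. Once dropped, stops bar turning past 78 and 0. Turned clockwise first it finds a wrong thread start.
- other_tub: Loose tub of the same shape, 1.3 kg, with the same cap, part of it, properly closed: bar along the long side, cap's lower edge 93 mm and bar's top 149 mm above the table (the raised cap's bar tops out at 163 mm). Origin: centre of the underside, x along the long side. Leave it.
- bottle: Small round amber bottle with a black cap, 44 mm across, 95 mm high, standing loose. Origin: centre of the underside. Leave it.
Not all that is in view belongs to the job. Several things have the shape of the cap; the one meant has the colours described above.

How it is judged (in metres and radians):
On the way:
1. the cap has been turned back and has dropped into the thread (z of cap in the frame of tub below 0.0995 m and angle between the x axis of cap and the x axis of tub, either way round above 0.8 rad), for 0.1 s.
At the end, for the whole second after the job is handed in: The cap is screwed home on its tub: its lower edge not more than 95 mm above the tub's underside (93 mm is home), its bar within 0.2 rad (11 degrees) of the tub's long axis, level within 0.12 rad (7 degrees), within 6 mm of the neck's axis, at rest and released (z of cap in the frame of tub between 0.09 and 0.095 m and angle between the x axis of cap and the x axis of tub, either way round below 0.2 rad and angle between cap's own z axis and vertical below 0.12 rad and horizontal distance between cap and tub below 0.006 m and linear speed of cap below 0.02 m/s); the robot touches nothing.
It fails at once if the other tub was moved by more than 20 mm (distance of other_tub from where it was at the start of the episode above 0.02 m).
It fails at once if the bottle was moved by more than 25 mm or tipped over (distance of bottle from where it was at the start of the episode above 0.025 m or angle between bottle's own z axis and vertical above 0.5 rad).
It also fails if it takes over 38 s, if anything falls off the work surface, if the arm or the gripper's body presses on something with over 40 N, if the wrist force passes 120 N, or if a joint passes its speed limit or range.

## Working session

There is one attempt and no reset: what is moved stays moved. The work goes in short steps, each a Python script; the robot and the scene stay as the last script left them, time stands still between calls to the robot, and variables do not carry over. Pictures are saved under pics/ and viewed, and the job is handed in when it is done.

```bash
mkdir -p pics; ls
cat > h.py <<'E'
import numpy as np, cv2
from plant import r,kin,state,viewer
def snap(n,f):
    c=viewer.camera(n); cv2.imwrite('pics/'+f,c['img']); np.save('pics/'+f[:-4]+'.npy',c,allow_pickle=True); return c
def load(f): return np.load('pics/'+f+'.npy',allow_pickle=True).item()
def ray(c,u,v):
    h=c['img'].shape[0]; f=h/2/np.tan(np.radians(c['vertical_fov'])/2)
    K=np.array([[f,0,c['cx']],[0,f,c['cy']],[0,0,1.]])
    p=cv2.undistortPoints(np.array([[[u,v]]],float),K,np.array([c['k1'],0,0,0.]))[0,0]
    T=np.array(c['world_from_camera']); return T[:3,3],T[:3,:3]@np.array([p[0],-p[1],-1])
def onz(c,u,v,z):
    o,d=ray(c,u,v); return o+d*(z-o[2])/d[2]
def proj(c,P):
    T=np.linalg.inv(np.array(c['world_from_camera'])); p=T[:3,:3]@np.array(P,float)+T[:3,3]
    h=c['img'].shape[0]; f=h/2/np.tan(np.radians(c['vertical_fov'])/2)
    a,b=p[0]/-p[2],-p[1]/-p[2]; k=1+c['k1']*(a*a+b*b); return np.array([f*a*k+c['cx'],f*b*k+c['cy']])
E
python3 - <<'E'
from h import *
for n in ['scene','top','wrist']:
    c=snap(n,n+'0.png'); print(n,c['vertical_fov'],c['cx'],c['cy'],c['k1'],np.round(c['world_from_camera'],3).tolist())
s=state();print(s['time'],s['eef_rot'],s['width'],s['force'])
E
```

```text
pics
scene 53.970702675185855 253.73707945049713 186.8925443050164 -0.0010576511767501156 [[0.552, -0.685, 0.475, 937.993], [0.834, 0.463, -0.301, -206.385], [-0.014, 0.562, 0.827, 712.717], [0.0, 0.0, 0.0, 1.0]]
top 50.08887811598129 254.12958040306967 188.73102255480987 -0.09288724981607559 [[-0.011, 0.997, -0.07, 514.554], [-1.0, -0.011, 0.009, 25.982], [0.009, 0.07, 0.998, 1078.586], [0.0, 0.0, 0.0, 1.0]]
wrist 66.88567995808802 252.91669478166077 189.9004882072994 -0.0729119409771536 [[0.414, 0.875, 0.253, 332.119], [-0.91, 0.398, 0.113, -562.575], [-0.002, -0.277, 0.961, 372.186], [0.0, 0.0, 0.0, 1.0]]
0.15 [-1.79924421e+02  6.73596360e-03  2.43914158e+01] 85.43039995221396 [-0.29463606 -0.03498469 -0.20889081]
```

```bash
sleep 0
```

```text
(no output)
```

View pics/scene0.png

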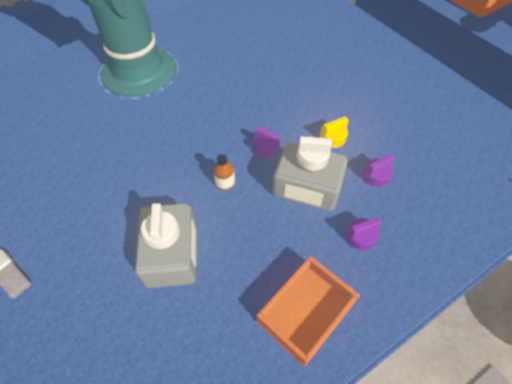

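View pics/top0.png

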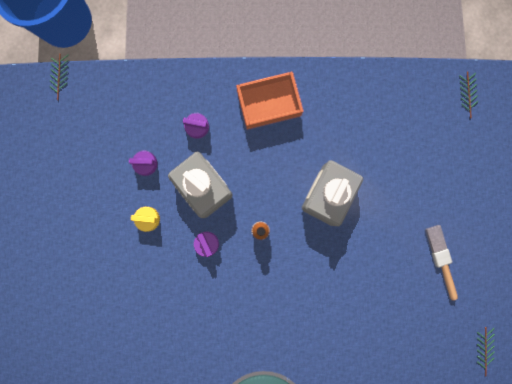

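Run:
```python
from h import *
a=load('top0')['img']; s=load('scene0')['img']
z=lambda i,x,y,w,h,k:cv2.resize(i[y:y+h,x:x+w],None,fx=k,fy=k,interpolation=cv2.INTER_CUBIC)
cv2.imwrite('pics/c1.png',np.vstack([np.hstack([z(a,160,145,80,60,5),z(a,295,150,80,60,5)]),np.hstack([z(s,270,125,80,60,5),z(s,130,195,80,60,5)])]))
```

```text
(no output)
```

View pics/c1.png

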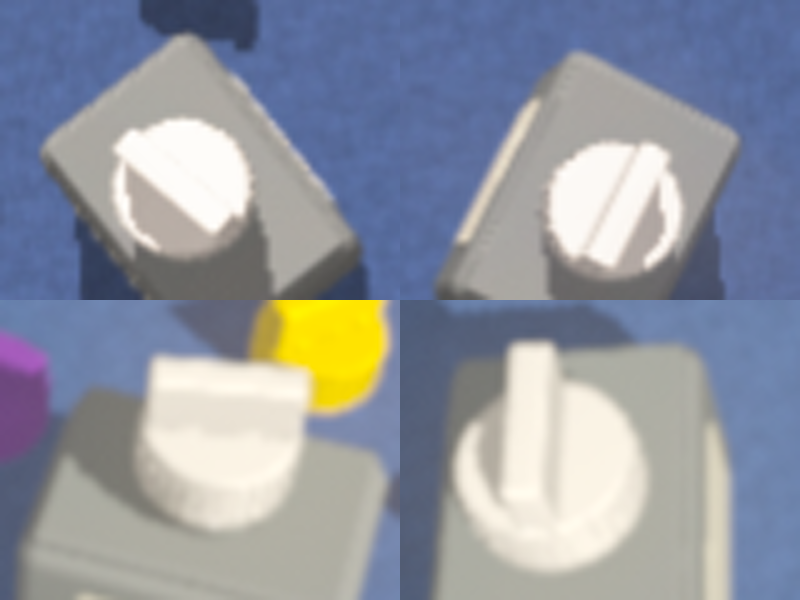

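Run:
```python
from h import *
c=load('top0')
for nm,x0,y0,bar,cor,zb in [('L',160,145,[(130,130),(120,145),(243,212),(220,235)],[(188,33),(42,150),(358,248)],163),('R',295,150,[(640,145),(668,152),(582,258),(608,268)],[(575,55),(740,135),(437,285)],149)]:
    ox=0 if nm=='L' else 400
    f=lambda p,z:onz(c,x0+(p[0]-ox)/5-.4,y0+p[1]/5-.4,z)
    B=[f(p,zb) for p in bar]; C=[f(p,90) for p in cor]
    print(nm,'bar',np.round(B,1).tolist(),'ctr',np.mean(B,0))
    m1=(B[0]+B[1])/2;m2=(B[2]+B[3])/2;d=m2-m1;print(np.linalg.norm(d),np.degrees(np.arctan2(d[1],d[0]))%180)
    print('cor',np.round(C,1).tolist(),'ctr',(C[1]+C[2])/2)
    d=C[2]-C[0];e=C[1]-C[0];print(np.linalg.norm(d),np.linalg.norm(e),np.degrees(np.arctan2(d[1],d[0]))%180,np.degrees(np.arctan2(e[1],e[0]))%180)
for p in [(261,231),(206,245),(195,125),(147,219),(145,163)]: print(p,onz(c,*p,60)[:2])
```

```text
L bar [[621.2, 170.6, 163.0], [614.4, 175.0, 163.0], [583.7, 119.9, 163.0], [573.5, 130.2, 163.0]] ctr [598.20001536 148.91125466 163.        ]
61.79048092847468 50.63799077596627
cor [[676.8, 153.9, 90.0], [620.4, 224.9, 90.0], [571.2, 72.0, 90.0]] ctr [595.81606798 148.43269914  90.        ]
133.6251932002312 90.65214903899728 37.82409549795048 128.44036309793157
R bar [[600.7, -185.4, 149.0], [597.4, -198.3, 149.0], [549.4, -157.4, 149.0], [544.7, -169.2, 149.0]] ctr [ 573.04816802 -177.55618417  149.        ]
59.33890659594808 151.25719836484353
cor [[650.5, -168.1, 90.0], [610.6, -248.3, 90.0], [539.4, -98.3, 90.0]] ctr [ 575.02162136 -173.30855347   90.        ]
131.20765520442524 89.60043816116314 147.8869315004705 63.547739903158075
(261, 231) [481.09378568   0.50619409]
(206, 245) [448.10683288 136.56787207]
(195, 125) [748.5184203  163.44180353]
(147, 219) [513.44576648 283.21399857]
(145, 163) [653.56980246 289.21636868]
```

Run:
```python
from h import *
print(state()['joint_positions'])
for z in (146,300):
  for y in (35,50,75,102,116,-145,-130,-105,-78,-64):
    q=kin.ik([597,149,z],[180,0,y]); print(z,y,None if q is None else np.round(q,0).tolist())
```

```text
[63.13965773 26.82373375 -0.6632839  91.8689151   0.34400803 61.38516367
 -3.22600169]
146 35 [6.0, 34.0, -32.0, 100.0, 22.0, 53.0, -90.0]
146 50 [7.0, 34.0, -33.0, 99.0, 23.0, 53.0, -75.0]
146 75 [9.0, 35.0, -36.0, 99.0, 24.0, 54.0, -52.0]
146 102 [10.0, 36.0, -38.0, 99.0, 26.0, 54.0, -26.0]
146 116 [12.0, 36.0, -40.0, 99.0, 28.0, 55.0, -13.0]
146 -145 [25.0, 48.0, -64.0, 98.0, 47.0, 65.0, 72.0]
146 -130 [30.0, 58.0, -76.0, 98.0, 59.0, 74.0, 80.0]
146 -105 [30.0, 58.0, -76.0, 98.0, 59.0, 74.0, 105.0]
146 -78 [-65.0, 56.0, 77.0, 104.0, -58.0, 71.0, -138.0]
146 -64 [-65.0, 56.0, 77.0, 104.0, -58.0, 71.0, -124.0]
300 35 [13.0, 26.0, -41.0, 91.0, 18.0, 69.0, -87.0]
300 50 [13.0, 27.0, -42.0, 91.0, 19.0, 70.0, -72.0]
300 75 [13.0, 26.0, -41.0, 91.0, 18.0, 69.0, -47.0]
300 102 [13.0, 27.0, -42.0, 91.0, 19.0, 70.0, -20.0]
300 116 [14.0, 27.0, -43.0, 91.0, 19.0, 70.0, -7.0]
300 -145 [30.0, 43.0, -76.0, 90.0, 42.0, 80.0, 76.0]
300 -130 [30.0, 43.0, -76.0, 90.0, 42.0, 80.0, 91.0]
300 -105 [30.0, 43.0, -76.0, 90.0, 42.0, 80.0, 116.0]
300 -78 [30.0, 43.0, -76.0, 90.0, 42.0, 80.0, 143.0]
300 -64 [-67.0, 40.0, 77.0, 96.0, -40.0, 77.0, -136.0]
```

Run:
```python
from h import *
r.goto([598,149,290],[180,0,50]); s=state(); print(s['time'],s['tool_pos'],s['eef_rot'],s['joint_positions'],s['force'])
c=snap('wrist','w1.png'); i=c['img']
print(np.round(c['world_from_camera'],3).tolist())
cv2.imwrite('pics/w1b.png',cv2.resize(i,None,fx=1.5,fy=1.5))
```

```text
3.0083 [598.34588898 147.76303786 289.76859431] [1.79990042e+02 3.14377189e-02 4.98933730e+01] [ 13.08464693  27.07568884 -41.32597473  91.62195047  18.87077834
  68.50356025 -72.22831797] [-0.67670859  0.12851466 -0.19566625]
[[0.765, 0.619, 0.179, 643.433], [-0.644, 0.735, 0.213, 201.735], [0.0, -0.278, 0.961, 423.529], [0.0, 0.0, 0.0, 1.0]]
```

View pics/w1b.png

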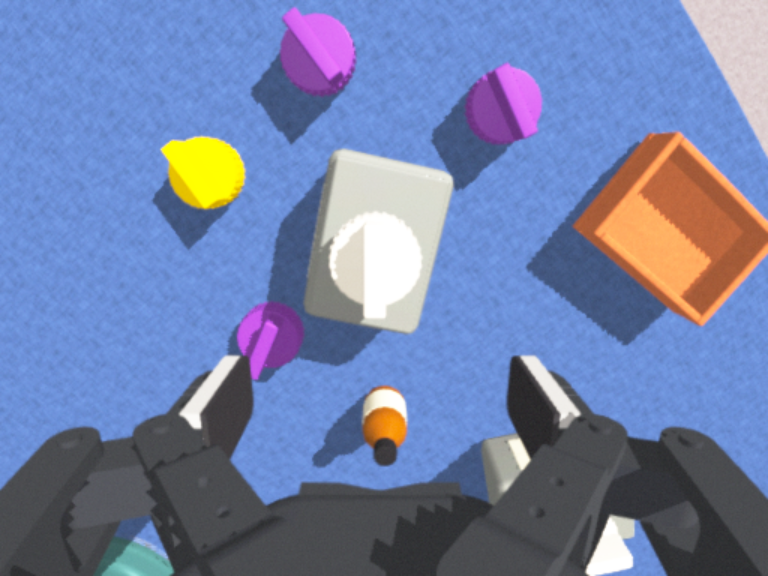

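The wrist view shows the tub, with its corners at 1.5x pixels (335,150), (452,180), (412,332) and (305,312). Its white cap is at (375,260), with the bar turned about 13° ccw from the tub. Next I measure it in a crop.

Run:
```python
from h import *
i=load('w1')['img']
cv2.imwrite('pics/w1c.png',cv2.resize(i[95:225,195:310],None,fx=4.5,fy=4.5,interpolation=cv2.INTER_CUBIC))
```

```text
(no output)
```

View pics/w1c.png

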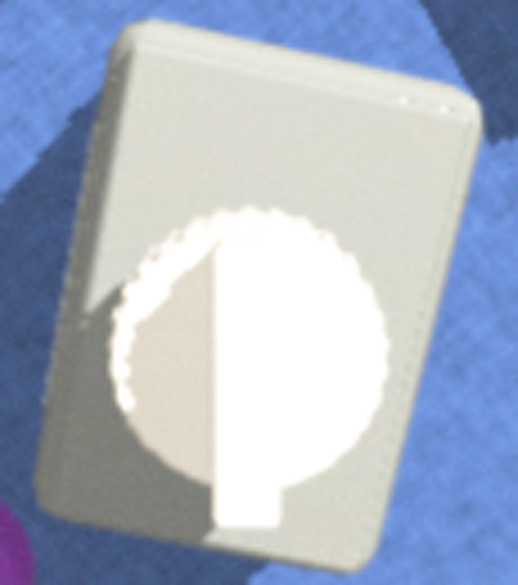

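Run:
```python
from h import *
c=load('w1')
g=lambda x,y,z:onz(c,195+x/4.5-.4,95+y/4.5-.4,z)
ang=lambda a,b:np.degrees(np.arctan2(*(b-a)[[1,0]]))%180
a,b,d=g(214,255,163),g(213,525,163),g(283,525,163)
print('bar end',b,d,'yaw',ang(a,b),'w',np.linalg.norm(d-b))
u=np.array([np.cos(np.radians(ang(a,b))),np.sin(np.radians(ang(a,b)))]); print('centre',(b[:2]+d[:2])/2+30*u)
p,q=g(478,140,90),g(380,545,90); print('tub right',p,q,ang(p,q))
p,q=g(50,512,90),g(355,572,90); print('tub near',p,q,ang(p,q), np.linalg.norm(p-q))
p,q=g(112,60,90),g(40,480,90); print('tub left',ang(p,q))
m=(g(112,210,135),g(388,355,135)); L,R,T=g(112,350,135),g(388,355,135),0; print('skirt w',np.linalg.norm(L-R),'ctr',(L+R)/2)
```

```text
bar end [573.32758148 134.56923141 163.        ] [584.67878598 125.02004826 163.        ] yaw 49.13389659554812 w 14.8336355012845
centre [598.63198966 152.48186042]
tub right [671.34099353 150.78978937  90.        ] [584.73166474  82.01795457  90.        ] 38.45120937624549
tub near [522.28258206 147.00625744  90.        ] [574.53752999  80.24668112  90.        ] 128.0514721735191 84.778656583262
tub left 38.18170881509471
skirt w 62.38869214551736 ctr [599.215456   153.40205272 135.        ]
```

Run:
```python
from h import *
o=[180,0,49.6]
r.goto([598.2,151,200],o); s=state(); print(s['time'],s['tool_pos'],s['eef_rot'],s['force'])
hit=r.movel([598.2,151,146],velocity=70,max_force=10); s=state(); print(hit,s['time'],s['tool_pos'],s['eef_rot'],s['force'])
r.command_gripper(0,30); s=state(); print(s['time'],s['width'],s['tool_pos'],s['eef_rot'],s['force'],s['ft_torque'])
c=snap('wrist','w2.png')
```

```text
3.5083 [598.4600289  151.02981828 200.2823496 ] [-1.79963240e+02  5.46730743e-03  4.95954847e+01] [ 1.02224776 -0.21736524  1.31382199]
False 4.4333 [598.43026711 151.25060729 146.30468888] [ 1.79987949e+02 -3.09463524e-02  4.96111153e+01] [-0.5614683  -0.32914306  0.94295566]
5.0833 13.460058398738143 [598.22506018 151.03425665 146.05613981] [ 1.79996809e+02 -5.53952004e-03  4.96039810e+01] [-1.19709418 -0.11594409  0.0960082 ] [0.00336999 0.02916719 0.00769533]
```

View pics/w2.png

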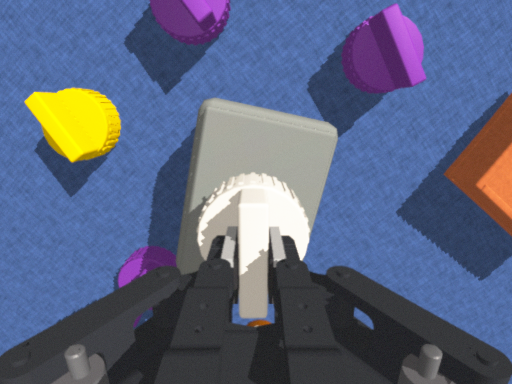

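Run:
```python
from h import *
c=load('w2')
for p in [(254,190),(254,318)]: print(onz(c,*p,163))
a=onz(c,199,226,135);b=onz(c,309,226,135);print(a,b,np.linalg.norm(a-b),(a+b)/2, proj(c,[598.2,151,163]))
```

```text
[622.05147908 178.66547949 163.        ]
[580.05416119 129.14547855 163.        ]
[581.19360735 176.23516333 135.        ] [626.43912216 137.76339712 135.        ] 59.39051612556891 [603.81636476 156.99928023 135.        ] [253.35308005 267.03691851]
```

```bash
cat >> h.py <<'E'
P=np.array([598.9,152.0]); Y0=49.6; D0=np.array([598.2,151.0])-P
def pose(yaw,z):
    t=np.radians(yaw-Y0); R=np.array([[np.cos(t),-np.sin(t)],[np.sin(t),np.cos(t)]])
    return [*(P+R@D0),z],[180,0,yaw]
def rep(*a):
    s=state(); print(*a,round(s['time'],2),np.round(s['tool_pos'],1),np.round(s['eef_rot'],1)[[0,2]],'F',np.round(s['force'],1),'T',np.round(s['ft_torque'],2),'w',round(s['width'],1)); return s
E
python3 - <<'E'
from h import *
for y in (56,64,73,82,91,100,102.5):
    r.goto(*pose(y,146)); s=rep(y)
    if np.linalg.norm(s['force'])>15: break
c=snap('wrist','w3.png'); snap('scene','s3.png')
E
```

```text
56 5.38 [598.2 151.  146. ] [-180.    55.8] F [-0.9 -0.3  0.5] T [ 0.06  0.12 -0.02] w 13.3
64 5.63 [598.3 150.9 146. ] [-180.    63.7] F [-0.7 -0.4  1.8] T [0.09 0.2  0.06] w 13.6
73 5.89 [598.5 150.8 146. ] [-180.    72.6] F [-0.4  0.2  1.4] T [0.1  0.19 0.  ] w 13.2
82 6.15 [598.7 150.8 146. ] [-180.    81.6] F [-2.  -0.1  2.3] T [0.01 0.26 0.03] w 13.3
91 6.41 [598.9 150.6 145.7] [-180.    90.5] F [ 0.   0.1 -0.8] T [-0.02  0.01  0.02] w 13.3
100 6.67 [599.1 150.8 145.8] [-180.    99.5] F [ 0.3 -0.6 -0.8] T [-0.02  0.05 -0.03] w 13.4
102.5 6.92 [599.3 150.8 146. ] [-180.   102.2] F [-0.1  0.7 -1.5] T [-0.   -0.    0.08] w 12.8
```

View pics/w3.png

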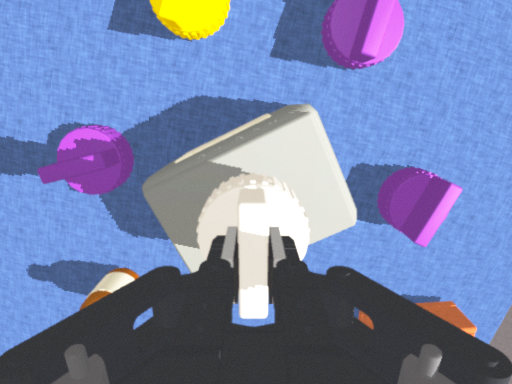

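The bar is still between the pads and now stands about 64° off the tub's long side. I'll lower it.

Run:
```python
from h import *
p,o=pose(102.5,135.5)
h=r.movel(p,velocity=25,max_force=8); rep(h); r.hold(.2); rep()
snap('wrist','w4.png'); snap('scene','s4.png')
a=[cv2.resize(load(n)['img'][110:230,250:370],None,fx=3,fy=3) for n in ('s3','s4')]
cv2.imwrite('pics/s34.png',np.hstack(a))
```

```text
True 7.45 [599.2 150.7 135.8] [-180.   102.5] F [ 0.1 -1.5  4.8] T [-0.05  0.19 -0.02] w 13.5
7.65 [599.3 150.7 135.8] [-180.   102.5] F [-0.2 -1.4  5.2] T [-0.08  0.2  -0.01] w 13.5
```

View pics/s34.png

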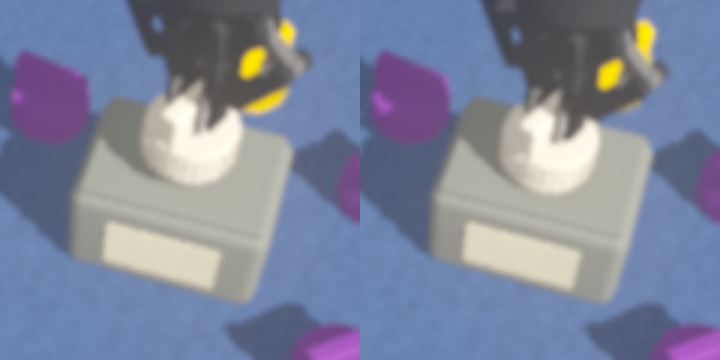

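View pics/w4.png

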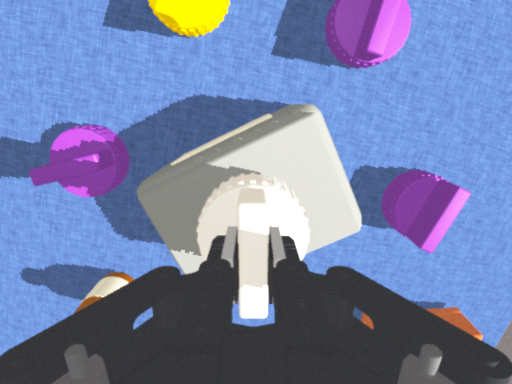

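Run:
```python
from h import *
T=38.3
for y in (94,85,78,71,64,57,50,45,41,38.5):
    rel=y-T; z=136-4*max(0,(46-rel))/46
    r.goto(*pose(y,z)); s=rep(y)
    if np.linalg.norm(s['force'])>25 or abs(s['ft_torque'][2])>1.5: break
snap('wrist','w5.png')
```

```text
94 8.0 [599.2 151.  136. ] [180.   94.2] F [-0.1  0.3  0.8] T [ 0.12 -0.03  0.01] w 13.3
85 8.26 [599.1 150.9 136. ] [180.   85.4] F [-0.1  0.1  1.6] T [ 0.18 -0.18  0.01] w 13.3
78 8.51 [598.8 151.1 135.6] [180.   78.4] F [0.6 0.4 2.7] T [0.12 0.03 0.01] w 13.5
71 8.76 [598.7 151.  134.9] [180.   71.4] F [0.4 1.3 2.7] T [ 0.12 -0.09 -0.14] w 13.3
64 9.01 [598.5 151.  134.3] [180.   64.4] F [-0.1 -0.2  1.5] T [ 0.08 -0.04 -0.04] w 13.4
57 9.26 [598.2 151.1 133.6] [180.   57.4] F [-0.8 -0.   2.1] T [ 0.1   0.   -0.07] w 13.3
50 9.51 [598.1 151.  133. ] [180.   50.4] F [-0.5 -0.8  2.6] T [-0.01 -0.02 -0.08] w 13.4
45 9.76 [598.1 151.  132.6] [180.   45.3] F [-0.4 -0.7  2. ] T [-0.01  0.04 -0.04] w 13.1
41 10.01 [598.  151.1 132.2] [180.   41.2] F [ 1.2 -0.1  3.1] T [ 0.02 -0.01 -0.08] w 13.3
38.5 10.26 [598.1 151.2 132.1] [180.   38.7] F [ 0.6 -0.5  2.7] T [ 0.05  0.01 -0.02] w 13.7
```

View pics/w5.png

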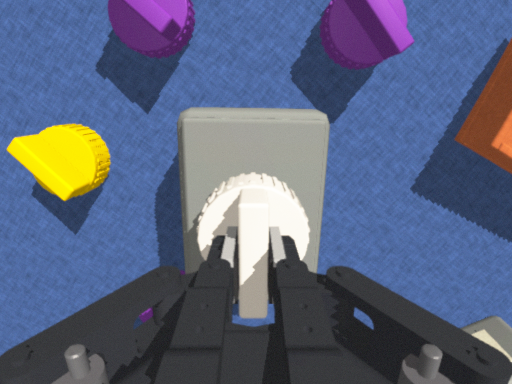

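The bar is now in line with the tub. I'll feel for the stop, release and back off.

Run:
```python
from h import *
for y in (37,35.5,34,32.5):
    r.goto(*pose(y,132)); s=rep(y)
    if abs(s['ft_torque'][2])>.35: break
r.hold(.2); rep()
r.command_gripper(85); rep()
p,o=pose(y,232); r.movel(p,velocity=100); 
r.goto([599,151,290],[180,0,38]); rep()
snap('wrist','w6.png'); snap('scene','s6.png'); snap('top','t6.png')
cv2.imwrite('pics/f6.png',np.hstack([cv2.resize(load('w6')['img'][95:225,195:310],(400,452)),cv2.resize(load('s6')['img'][115:220,265:358],(400,452))]))
```

```text
37 10.56 [597.9 151.4 132. ] [-180.    37.1] F [-1.5  0.6  3. ] T [ 0.19  0.04 -0.03] w 13.5
35.5 10.81 [597.7 151.6 132. ] [-180.    35.6] F [-1.5  1.5  3.6] T [0.37 0.23 0.13] w 13.0
34 11.06 [597.7 151.6 132. ] [-180.    34.1] F [-2.2  2.   4.5] T [0.37 0.39 0.48] w 13.5
11.26 [597.7 151.6 132. ] [-180.    34.1] F [-1.6  2.6  4.7] T [0.5  0.52 0.54] w 13.2
11.95 [598.  151.2 132. ] [180.  34.] F [0.6 0.2 0.1] T [-0.02  0.01 -0.  ] w 84.7
13.44 [599.5 151.4 291.1] [180.  38.] F [ 1.3  0.2 -0.2] T [-0.03 -0.03  0.03] w 84.8
```

View pics/f6.png

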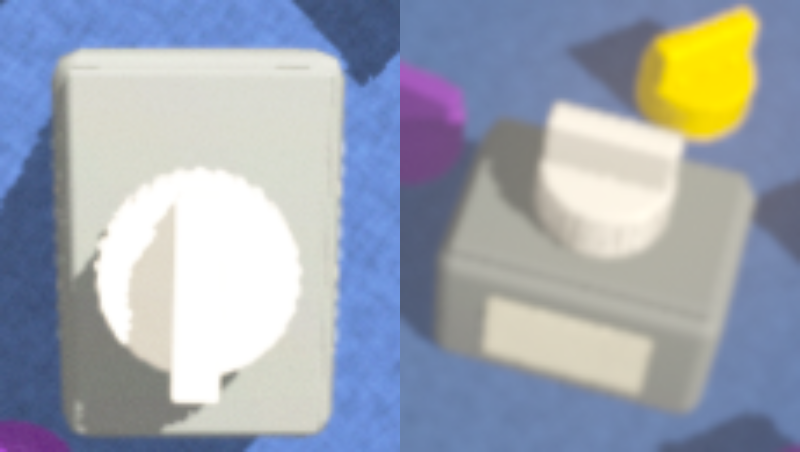

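View pics/w6.png

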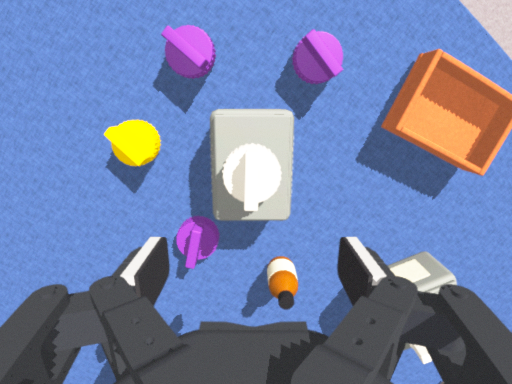

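View pics/t6.png

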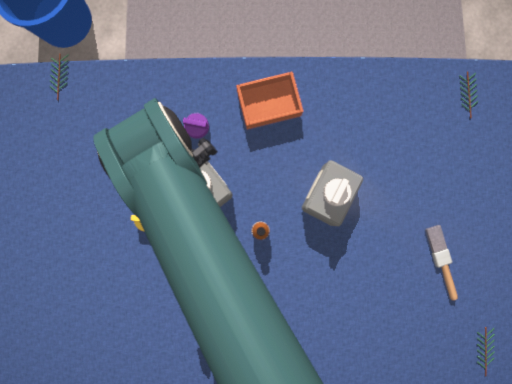

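Run:
```python
from h import *
w=load('w6');s=load('s6')
k=115/400
p=lambda x,y:(195+x*k-.4,95+y*k-.4)
a,b=onz(w,*p(178,205),149),onz(w,*p(172,403),149);print('yaw bar',np.degrees(np.arctan2(*(a-b)[[1,0]])), 'end',b,onz(w,*p(219,403),149))
a,b=onz(w,*p(58,90),90),onz(w,*p(68,420),90);print('tub L',np.degrees(np.arctan2(*(a-b)[[1,0]])))
a,b=onz(w,*p(342,90),90),onz(w,*p(330,420),90);print('tub R',np.degrees(np.arctan2(*(a-b)[[1,0]])))
# triangulate near-end top-left corner of the bar, scene crop scale
ks=93/400
for (wx,wy),(sx,sy) in [((172,403),(555,102)),]:
    o1,d1=ray(w,*p(wx,wy))
    o2,d2=ray(s,265+(sx-400)*ks-.4,115+sy*ks-.4)
    t=np.linalg.lstsq(np.c_[d1,-d2],o2-o1,rcond=None)[0]; print(o1+t[0]*d1,o2+t[1]*d2)
u=np.array([np.cos(np.radians(37)),np.sin(np.radians(37))]);n=np.array([-u[1],u[0]])
for z in (149,153,163):
  for e,f in ((-30,7),(-30,-7),(30,-7),(30,7)):
    q=proj(s,[*(P+e*u+f*n),z]); print(z,e,f,(q[0]+.4-265)/ks+400,(q[1]+.4-115)/ks)
```

```text
yaw bar 35.92346493595338 end [569.809715   139.55277024 149.        ] [578.20309491 128.81703673 149.        ]
tub L 37.63984664328048
tub R 37.984710810304335
[569.91769168 139.62314519 149.35230571] [569.32445372 139.36930551 149.58483053]
149 -30 7 557.0429786451269 104.60575720404127
149 -30 -7 548.7973839382925 126.62097519485087
149 30 -7 678.4185643012895 159.6633023999308
149 30 7 685.4939675957537 136.95836630265688
153 -30 7 557.8315940202431 98.76540956629701
153 -30 -7 549.556799838081 120.82111567207171
153 30 -7 679.7839949592953 153.91918934560218
153 30 7 686.8776308355126 131.1694127875671
163 -30 7 559.8342261833143 83.93410218986986
163 -30 -7 551.4855876210748 106.09029269780228
163 30 -7 683.2528675731999 139.32613340109765
163 30 7 690.3922476550138 116.46484564942337
```

```bash
python3 -c "
from h import *
rep(); r.close_job(); rep()"
```

```text
13.59 [598.3 150.5 288.4] [-179.9   38. ] F [ 0.1 -0.4 -0. ] T [-0.03 -0.04 -0.01] w 85.2
the job is handed in; nothing more can be done
the job is handed in; nothing more can be done
```

The raised cap is screwed home on its tub and released. I handed the job in at about 13.6 s on the robot's clock, well under the 38 s limit; no verdict was reported.

- **Backwards:** I gripped the bar and turned the cap counter-clockwise from about +11° to about +64° relative to the tub. It followed the gripper down 10 mm and then met resistance, as expected for the drop into the thread.
- **Screwed down:** I turned it clockwise, following it down 4 mm, until the torque rose to about 0.5 N m at the stop. I then opened the gripper and backed off straight up.
- **Last checks:** Seen from two cameras, the bar's top is at 149.4–149.6 mm, where 149 mm is home. The bar is about 2° from the tub's long side, against a limit of 11°.
- **Other tub and bottle:** Both sit at the same pixels in the last top picture as at the start, judged by eye.
- **Disagreement:** The camera views differed by about 3–4 mm on where the cap's axis is. Side forces while turning stayed under about 3 N, so it made no difference.

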